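# Reading jar labels into the wardrobe's stock

## Robot

A 6-joint arm with a two-finger parallel gripper is mounted at the origin on the work surface. World frame = base frame: x ahead of the robot, y to its left, z up, the work surface at z = 0. Lengths are in m, angles in rad, forces in N, time in s.
With the tool pointing down it reaches from about 0.35 to 0.775 m from the base axis. Payload 7.3 kg.
Tool frame: the origin (TCP) lies at the centre of the arm's flange, where the gripper is bolted on; the fingertips stand 178 mm ahead of it and the grasp point (between the pads) lies 159 mm ahead of it; z points along the fingers, y is the line along which they close (so a half turn about z gives the same grasp; the last joint's range is limited). The gripper opens to 92 mm and grips with 3 to 60 N. Pads are 19 mm wide; open, the fingers measure 130 mm over their backs; the gripper's body (75 mm by 190 mm) begins 47 mm behind the grasp point.
Start: joints at [1.038, 0.342, 1.524, -0, 1.275, -0.146], TCP at [0.198, 0.486, 0.405] pointing down, gripper open.
Joint ranges: [-2.53, 2.53], [-0.77, 2.02], [0.04, 2.7], [-1, 4.14], [0.28, 2.66], [-3.11, 3.11]. Speed limits (rad/s): [2.57, 2.57, 3.14, 3.14, 3.14, 3.14].

## Interface

Orientations are given as [roll, pitch, yaw] about the fixed x, y, z axes, in that order (R = Rz(yaw) Ry(pitch) Rx(roll)).
In Python, from cell import telemetry, vision, ticket gives the robot as it stands.
- The arm moves only by the shell command python3 -m crank 'ROWS' [FORCE]. ROWS is JSON, a list of rows, each a list of 5 numbers: the gripper command: -1 is shut, 1 is fully open, values between are in proportion, then the shift along the tool's x, y, z in mm, then the turn about the tool's z in rad. In form: [[fingers, dx, dy, dz, roll], ...]. A call has 1 to 12 rows; each row is the pose to reach, as a shift and turn from the pose commanded when the call began, along the tool's axes at that moment; what a row does not reach only later rows make up. A row lasts 1/12 s, in which the tool goes at most 41.7 mm and 7.16 degrees, less where a joint would pass 70% of its speed; a pose out of reach is approached as far as the arm can. A call with a gripper value outside its range is refused whole. The fingers move at their own pace and stop on an object; FORCE is the grip in N (left out, the last holds). Time passes only in rows, so rows that repeat a pose let the fingers close. It gives the time, the measured TCP pose, the force, the opening and the grip force at its end, in the units of the state.
- telemetry.observe(): the state, without advancing time (a new reading comes with each control period).
- vision.read_camera(name): name is "scene" or "top" or "wrist"; returns (picture, depth): 480x640x3 uint8, red, green, blue; 480x640 float32, m along the optical axis (not along the pixel's ray), 0 where there is no reading.
- vision.get_calibration(name): a dict with "camera_matrix" (3x3 intrinsics, pixels), "rvec" (rotation vector, rad) and "tvec" (3), from world to camera coordinates, as OpenCV has them. Camera axes: x right, y down, z forward; pixel columns grow to the right and rows downward; lengths in m; the calibration is good to about 2 mm. A picture is of the moment at which its call begins: read the wrist's pose just before it. get_calibration takes no time and is no camera call; for the wrist camera it gives the pose at the moment of the call.
- ticket.hand_in(): hands the job in; it is judged then, once.
The state is a dict: "time": time; "qpos": joint angles; "qvel": joint speeds; "joint_efforts": joint torques, N m; "tool_pos": TCP position; "tool_rot": TCP orientation; "contact_force": force on the tool from outside, world axes, zero at the start; "torque": the same for the moment, N m; "opening": finger opening in m; "grip_force": force on a finger pad.
Only numpy, scipy, OpenCV 4.12 (cv2) and the standard library are available. Lean on these libraries where they do the work, as an engineer would, in place of code of your own. Each camera call takes 0.05 s, during which the arm holds its last target. There are 200 camera calls.

## Task

The jars of shoe cream on the cardboard pad must be entered in the stock reader and put away. Press the reader's middle key (read) so that the left key pops up, stand every jar from the pad upright on the rubber apron close in front of the reader's window with its label squarely facing the window, and with all of them standing there released press the right key (save) so that the middle key pops up. Then put every jar upright on the wooden ledge and press the left key (standby) again, so that the reader ends with only that key down; leave the vase, the watch case, the hair tie tray and the polish tin alone.

Things in the scene. Friction and masses are not known exactly. Their poses are not given: they have to be found in the camera images.
- reader: label reader, a low grey plastic box fixed to the work surface, filling x = 0 to 85 mm, y = -180 to 180 mm, z = 0 to 45 mm of its frame. Origin on the work surface below the middle of its window, which is the upright plane x = 0 and looks along -x. A black rubber apron, flush with the work surface (z = 0), lies before it, x = -65 mm to 0. Three white push keys stand on its top in a row along y
- window (a point): middle of the reader's long glass window, 24 mm above the work surface. The reader reads a label that squarely faces the window (within 15 degrees) from at most 30 mm away, the jar standing on the apron with its middle within 155 mm of the window's middle sideways (reader y): room for four jars 90 mm apart
- key_standby (a joint): travel of the standby key, the left (reader +y) one as seen from the robot: -0.007 = up, 0 = fully down (m). It is down at the start. The three keys are interlocked: one is always down, and pressing another fully down (about 5 N, it snaps over past half way and stays) makes the one that was down pop up
- key_standby_top (a point): middle of the top of the standby key, a white plastic block 28 x 30 mm (reader x, y); 55 mm above the work surface when up, 48 mm when down; the keys are 45 mm apart; it is pressed straight down
- key_read (a joint): travel of the read key, the middle one as seen from the robot: 0 = up, 0.007 = fully down (m). It is up at the start. The three keys are interlocked: one is always down, and pressing another fully down (about 5 N, it snaps over past half way and stays) makes the one that was down pop up
- key_read_top (a point): middle of the top of the read key, a white plastic block 28 x 30 mm (reader x, y); 55 mm above the work surface when up, 48 mm when down; the keys are 45 mm apart; it is pressed straight down
- key_save (a joint): travel of the save key, the right (reader -y) one as seen from the robot: 0 = up, 0.007 = fully down (m). It is up at the start. The three keys are interlocked: one is always down, and pressing another fully down (about 5 N, it snaps over past half way and stays) makes the one that was down pop up
- key_save_top (a point): middle of the top of the save key, a white plastic block 28 x 30 mm (reader x, y); 55 mm above the work surface when up, 48 mm when down; the keys are 45 mm apart; it is pressed straight down
- jar_slim: closed shoe cream jar, aluminium with a black lid, a bottom-heavy plain upright cylinder 40 mm in diameter and 50 mm high, 0.08 to 0.17 kg. Origin at the centre of its underside, z up; its x axis points through the middle of its paper label. A narrow white ridge 3 mm high on the lid runs from the middle to the rim above the label. It may be absent
- jar_slim_label (a point): middle of that jar's label, on its side 20 mm from the axis, half way up
- jar_tall: closed shoe cream jar, aluminium with a black lid, a bottom-heavy plain upright cylinder 44 mm in diameter and 54 mm high, 0.08 to 0.17 kg. Origin at the centre of its underside, z up; its x axis points through the middle of its paper label. A narrow white ridge 3 mm high on the lid runs from the middle to the rim above the label. It may be absent
- jar_tall_label (a point): middle of that jar's label, on its side 22 mm from the axis, half way up
- jar_mid: closed shoe cream jar, aluminium with a black lid, a bottom-heavy plain upright cylinder 48 mm in diameter and 47 mm high, 0.08 to 0.17 kg. Origin at the centre of its underside, z up; its x axis points through the middle of its paper label. A narrow white ridge 3 mm high on the lid runs from the middle to the rim above the label. It may be absent
- jar_mid_label (a point): middle of that jar's label, on its side 24 mm from the axis, half way up
- jar_squat: closed shoe cream jar, aluminium with a black lid, a bottom-heavy plain upright cylinder 54 mm in diameter and 44 mm high, 0.08 to 0.17 kg. Origin at the centre of its underside, z up; its x axis points through the middle of its paper label. A narrow white ridge 3 mm high on the lid runs from the middle to the rim above the label. It may be absent
- jar_squat_label (a point): middle of that jar's label, on its side 27 mm from the axis, half way up
- ledge: narrow ledge, a plain reddish-brown mahogany board fixed on the work surface, 110 mm (its x) by 400 mm (its y), 12 mm thick, on the left or the right of the robot. Origin at the centre of its underside: its top is at z = 12 mm. It is empty; the jars belong here at last
- pad: thin flat sheet of cardboard, 110 x 400 mm, flush with the work surface (its top is z = 0), fixed, on the side opposite the ledge; the jars stand on it at the start. Origin at its centre
- vase: white ceramic vase, 68 mm wide, 105 mm high, bystander; origin at the centre of its underside
- watch_case: grey plastic watch case, 85 x 75 x 59 mm, bystander; origin at the centre of its underside
- hair_tie_tray: clear silicone hair tie tray, 85 x 110 x 18 mm, bystander; origin at the centre of its underside
- polish_tin: flat closed aluminium shoe polish tin, 75 mm in diameter, 24 mm high, bystander; origin at the centre of its underside
Mind the look-alikes: they are no part of the job. What is shaped like the jar_squat but orange or pink is not meant.

How it is judged:
On the way, in this order (a step that is already met when the one before it is completed fails the run):
1. the read key is down, the standby key has popped up (value of joint key_standby below -0.005 m and value of joint key_read above 0.005 m and value of joint key_save below 0.002 m), for 0.2 s.
2. with the read key down, every jar stands released on the apron, its label facing the window (all of step 1 and x of jar_slim_label in the frame of reader between -0.03 and 0.002 m and y of jar_slim in the frame of reader between -0.155 and 0.155 m and angle between the x axis of each of jar_slim, jar_tall, jar_mid, jar_squat and the x axis of reader, either way round below 0.26 rad and angle between each of jar_slim, jar_tall, jar_mid, jar_squat's own z axis and vertical below 0.12 rad and height (world z) of each of jar_slim, jar_tall, jar_mid, jar_squat below 0.008 m and linear speed of each of jar_slim, jar_tall, jar_mid, jar_squat below 0.03 m/s and contact force between each of jar_slim, jar_tall, jar_mid, jar_squat and the fingers below 0.1 N and x of jar_tall_label in the frame of reader between -0.03 and 0.002 m and y of jar_tall in the frame of reader between -0.155 and 0.155 m and x of jar_mid_label in the frame of reader between -0.03 and 0.002 m and y of jar_mid in the frame of reader between -0.155 and 0.155 m and x of jar_squat_label in the frame of reader between -0.03 and 0.002 m and y of jar_squat in the frame of reader between -0.155 and 0.155 m), for 0.3 s.
3. with the jars still so, the save key is down and the read key has popped up (value of joint key_standby below -0.005 m and value of joint key_read below 0.002 m and value of joint key_save above 0.005 m and x of jar_slim_label in the frame of reader between -0.03 and 0.002 m and y of jar_slim in the frame of reader between -0.155 and 0.155 m and angle between the x axis of each of jar_slim, jar_tall, jar_mid, jar_squat and the x axis of reader, either way round below 0.26 rad and angle between each of jar_slim, jar_tall, jar_mid, jar_squat's own z axis and vertical below 0.12 rad and height (world z) of each of jar_slim, jar_tall, jar_mid, jar_squat below 0.008 m and linear speed of each of jar_slim, jar_tall, jar_mid, jar_squat below 0.03 m/s and contact force between each of jar_slim, jar_tall, jar_mid, jar_squat and the fingers below 0.1 N and x of jar_tall_label in the frame of reader between -0.03 and 0.002 m and y of jar_tall in the frame of reader between -0.155 and 0.155 m and x of jar_mid_label in the frame of reader between -0.03 and 0.002 m and y of jar_mid in the frame of reader between -0.155 and 0.155 m and x of jar_squat_label in the frame of reader between -0.03 and 0.002 m and y of jar_squat in the frame of reader between -0.155 and 0.155 m), for 0.2 s.
At the end, for the whole second after the job is handed in: only the standby key is down (over 5 mm, the other two under 2 mm), and every jar stands upright (within 7 degrees), released and at rest on the ledge, its middle at least 5 mm inside the board's edges (value of joint key_standby above -0.002 m and value of joint each of key_read, key_save below 0.002 m and x of jar_slim in the frame of ledge between -0.05 and 0.05 m and y of jar_slim in the frame of ledge between -0.195 and 0.195 m and z of jar_slim in the frame of ledge between 0.008 and 0.018 m and angle between each of jar_slim, jar_tall, jar_mid, jar_squat's own z axis and vertical below 0.12 rad and linear speed of each of jar_slim, jar_tall, jar_mid, jar_squat below 0.03 m/s and contact force between each of jar_slim, jar_tall, jar_mid, jar_squat and the fingers below 0.1 N and x of jar_tall in the frame of ledge between -0.05 and 0.05 m and y of jar_tall in the frame of ledge between -0.195 and 0.195 m and z of jar_tall in the frame of ledge between 0.008 and 0.018 m and x of jar_mid in the frame of ledge between -0.05 and 0.05 m and y of jar_mid in the frame of ledge between -0.195 and 0.195 m and z of jar_mid in the frame of ledge between 0.008 and 0.018 m and x of jar_squat in the frame of ledge between -0.05 and 0.05 m and y of jar_squat in the frame of ledge between -0.195 and 0.195 m and z of jar_squat in the frame of ledge between 0.008 and 0.018 m); the robot touches nothing.
It fails at once if a bystander is moved more than 4 cm or tipped over (distance of any of vase, watch_case, hair_tie_tray, polish_tin from where it was at the start of the episode above 0.04 m or angle between any of vase, watch_case, hair_tie_tray, polish_tin's own z axis and vertical above 0.6 rad).
Of jar_slim, jar_tall, jar_mid, jar_squat only 3 to 4 are there at a start; the rules pass over those that are not, and their reading is None.
At some moment in a run one of jar_slim, jar_tall, jar_mid, jar_squat may be knocked a few centimetres aside while the robot is not near it.
It also fails if it takes over 210 s, if anything falls off the work surface, if the arm or the gripper's body presses on something with over 40 N, if the wrist force passes 120 N, or if a joint passes its speed limit or range.

## Working session

There is one attempt and no reset: what is moved stays moved. The work goes in short steps, Python scripts to look and compute and a shell command to move; the robot and the scene stay as the last step left them, time stands still between calls to the robot, and variables do not carry over. Pictures are saved under pics/ and viewed, at most 14 in all, crops included, and the job is handed in when it is done.

```bash
ls; mkdir -p pics; python3 - <<'E'
from cell import telemetry, vision
import cv2,json
s=telemetry.observe(); print({k:s[k] for k in('time','tool_pos','tool_rot','opening')})
for n in('scene','top'):
    p,d=vision.read_camera(n); cv2.imwrite(f'pics/{n}0.png',p[...,::-1]); print(n,vision.get_calibration(n))
E
```

```text
pics
{'time': 0.0, 'tool_pos': array([0.19795509, 0.48609478, 0.40404447]), 'tool_rot': array([-3.14005178e+00, -1.88092117e-04,  2.75479787e+00]), 'opening': 0.09193873023903064}
scene {'camera_matrix': array([[552.4777201 ,   0.        , 326.26380422],
       [  0.        , 552.4777201 , 234.57053507],
       [  0.        ,   0.        ,   1.        ]]), 'rvec': array([ 1.42566783,  1.8767709 , -0.98331242]), 'tvec': array([ 0.13334697, -0.22488581,  1.80789051])}
top {'camera_matrix': array([[492.57281385,   0.        , 321.18833683],
       [  0.        , 492.57281385, 245.90064264],
       [  0.        ,   0.        ,   1.        ]]), 'rvec': array([ 2.20812601, -2.20311968,  0.06416597]), 'tvec': array([-0.00708668,  0.48182805,  1.31963402])}
```

View pics/top0.png

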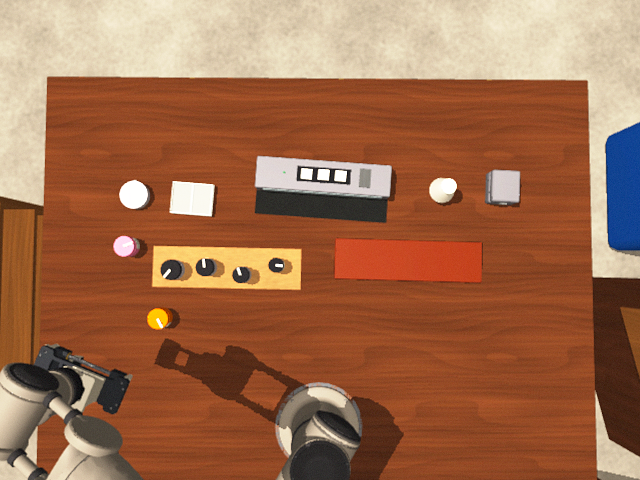

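View pics/scene0.png

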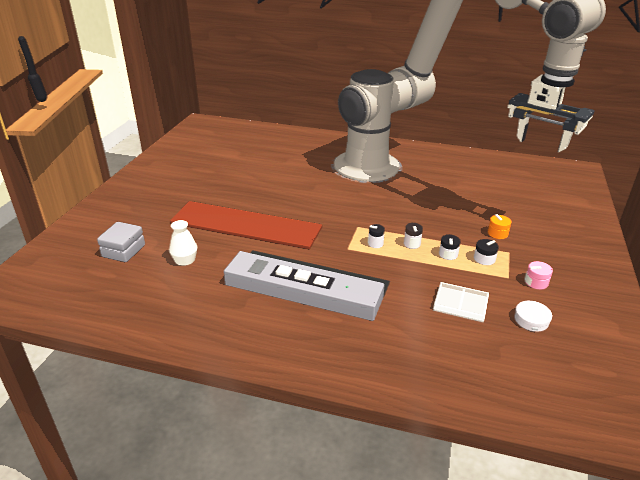

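The top picture shows four black-lidded jars on the cardboard pad at (171,270), (205,267), (241,274) and (277,265). The reader keys are at (306,174), (323,175) and (340,176), and the ledge is red-brown around (408,261). Possible mix-ups are the orange one at (159,319) and the pink one at (126,246), both off the pad and coloured, and the white tin at (135,195). I choose the four on the pad.

```bash
cat > h.py <<'E'
from cell import telemetry, vision
import cv2, numpy as np
from scipy.spatial.transform import Rotation as Ro
def world(name, img=None, cal=None):
    """returns picture and per-pixel world xyz"""
    cal=vision.get_calibration(name)
    p,d=vision.read_camera(name)
    K=cal['camera_matrix'];R=cv2.Rodrigues(cal['rvec'])[0];t=cal['tvec']
    v,u=np.mgrid[:480,:640]
    c=np.stack([(u-K[0,2])/K[0,0]*d,(v-K[1,2])/K[1,1]*d,d],-1)
    w=(c-t)@R
    w[d==0]=np.nan
    return p,w
def jars(p,w,zmin=.034,zmax=.065,box=None):
    z=w[...,2]; m=(z>zmin)&(z<zmax)
    if box is not None:
        m&=(w[...,0]>box[0])&(w[...,0]<box[1])&(w[...,1]>box[2])&(w[...,1]<box[3])
    n,l,st,_=cv2.connectedComponentsWithStats(m.astype(np.uint8))
    out=[]
    for i in range(1,n):
        if st[i,4]<60: continue
        mm=l==i; top=np.nanpercentile(z[mm],60)
        mm&=z>top-.006
        pts=w[mm][:,:2].astype(np.float32)
        c,r=cv2.minEnclosingCircle(pts*1000)
        c=np.array(c)/1000
        g=p.astype(float).mean(-1)
        near=np.hypot(w[...,0]-c[0],w[...,1]-c[1])<r/1000*.9
        wh=mm&near&(p.min(-1)>140)
        v=w[wh][:,:2].mean(0)-c if wh.any() else np.array([np.nan]*2)
        out.append(dict(c=c,top=float(top),d=2*r,area=int(mm.sum()),lab=float(np.degrees(np.arctan2(v[1],v[0]))),rl=float(np.hypot(*v)*1000),nw=int(wh.sum()),uv=tuple(np.argwhere(mm).mean(0)[::-1].round(0))))
    return out
E
python3 - <<'E'
from h import *
p,w=world('top')
for j in jars(p,w,box=(.3,.75,.0,.7)): print({k:np.round(v,3) for k,v in j.items()})
z=w[...,2]
# reader
m=(z>.038)&(z<.06)&(w[...,1]>-.25)&(w[...,1]<.2)&(w[...,0]>.55)
n,l,st,_=cv2.connectedComponentsWithStats(m.astype(np.uint8)); i=1+st[1:,4].argmax()
r=cv2.minAreaRect((w[l==i][:,:2]*1000).astype(np.float32)); print('reader',r, z[l==i].mean())
hsv=cv2.cvtColor(p,cv2.COLOR_RGB2HSV)
print(hsv[261,408],hsv[300,408],hsv[255,225])
m=(abs(hsv[...,0].astype(int)-hsv[261,408,0])<4)&(z>.006)&(z<.02)&(w[...,1]<.0)&(w[...,0]>.3)&(w[...,0]<.6)
r=cv2.minAreaRect((w[m][:,:2]*1000).astype(np.float32)); print('ledge',r,z[m].mean())
# keys
m=(p.min(-1)>225)&(z>.04)&(z<.062)&(w[...,0]>.55)&(abs(w[...,1]+.0)<.15)
n,l,st,ct=cv2.connectedComponentsWithStats(m.astype(np.uint8))
for i in range(1,n):
    if st[i,4]>20: print('key',ct[i].round(1),w[l==i].mean(0).round(4),st[i,4])
cv2.imwrite('pics/crop1.png',cv2.resize(p[225:345,100:310,::-1],None,fx=3.7,fy=3.7,interpolation=cv2.INTER_CUBIC))
E
```

```text
{'c': array([0.671, 0.083]), 'top': np.float64(0.045), 'd': np.float64(188.092), 'area': np.int64(1987), 'lab': np.float64(73.169), 'rl': np.float64(5.648), 'nw': np.int64(1689), 'uv': array([288., 173.])}
{'c': array([0.48 , 0.512]), 'top': np.float64(0.044), 'd': np.float64(54.416), 'area': np.int64(328), 'lab': np.float64(-65.938), 'rl': np.float64(0.225), 'nw': np.int64(269), 'uv': array([124., 245.])}
{'c': array([0.432, 0.113]), 'top': np.float64(0.05), 'd': np.float64(39.293), 'area': np.int64(176), 'lab': np.float64(-104.471), 'rl': np.float64(7.636), 'nw': np.int64(24), 'uv': array([276., 264.])}
{'c': array([0.419, 0.389]), 'top': np.float64(0.044), 'd': np.float64(54.186), 'area': np.int64(324), 'lab': np.float64(138.35), 'rl': np.float64(13.049), 'nw': np.int64(30), 'uv': array([171., 269.])}
{'c': array([0.426, 0.3  ]), 'top': np.float64(0.047), 'd': np.float64(47.921), 'area': np.int64(260), 'lab': np.float64(18.575), 'rl': np.float64(9.106), 'nw': np.int64(29), 'uv': array([205., 266.])}
{'c': array([0.406, 0.204]), 'top': np.float64(0.055), 'd': np.float64(43.445), 'area': np.int64(214), 'lab': np.float64(31.175), 'rl': np.float64(9.357), 'nw': np.int64(23), 'uv': array([241., 274.])}
{'c': array([0.304, 0.419]), 'top': np.float64(0.044), 'd': np.float64(45.319), 'area': np.int64(99), 'lab': np.float64(nan), 'rl': np.float64(nan), 'nw': np.int64(0), 'uv': array([158., 312.])}
reader ((666.3363647460938, -11.113525390625), (360.29827880859375, 88.0967788696289), 85.96734619140625) 0.04506857149824518
[  6 204 204] [ 11 194 159] [ 21 142 251]
ledge ((452.2829895019531, -377.59228515625), (290.6923828125, 733.3369140625), 0.01789112575352192) 0.011620951294773842
key [306.2 173.4] [0.6719 0.0345 0.047 ] 112
key [323.1 174.2] [ 0.6687 -0.0101  0.0536] 116
key [340.2 175.4] [ 0.6658 -0.0551  0.0539] 114
```

View pics/crop1.png

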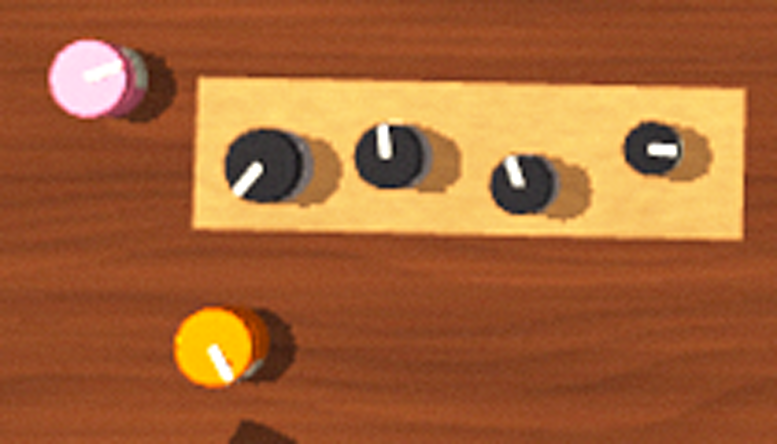

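The crop shows the four black lids with white ridges: squat at left (ridge to lower left), then mid (up), tall (up-left) and slim (right). The orange and pink ones stand off the pad. Next I refine the ridge angles and the ledge pose, and work out the move to the read key.

```bash
cat >> h.py <<'E'
RO=np.array([.6239,-.0081]); RY=np.radians(-4.0)
def rd(x,y):  # reader frame mm -> world m
    c,s=np.cos(RY),np.sin(RY); return RO+np.array([c*x-s*y,s*x+c*y])/1000
def inr(pt):
    c,s=np.cos(RY),np.sin(RY); d=(np.array(pt)-RO)*1000; return np.array([c*d[0]+s*d[1],-s*d[0]+c*d[1]])
def ridge(name,p,c,r,top,cal):
    """ridge yaw (deg, world) by PCA of bright pixels on the lid plane, r in m"""
    K=cal['camera_matrix'];R=cv2.Rodrigues(cal['rvec'])[0];t=cal['tvec']
    v,u=np.mgrid[:480:.25,:640:.25] if name=='top' else np.mgrid[:480,:640]
    ray=np.stack([(u-K[0,2])/K[0,0],(v-K[1,2])/K[1,1],np.ones_like(u,float)],-1)@R
    o=-R.T@t; s=(top+.002-o[2])/ray[...,2]; P=o[:2]+ray[...,:2]*s[...,None]
    d=P-c; b=p.min(-1).astype(np.float32)
    if name=='top': b=cv2.remap(b,u.astype(np.float32),v.astype(np.float32),cv2.INTER_CUBIC)
    m=(np.hypot(*np.moveaxis(d,-1,0))<r*.93)&(b>120)
    n,l,st,_=cv2.connectedComponentsWithStats(m.astype(np.uint8))
    if n<2: return np.nan,0
    m=l==1+st[1:,4].argmax(); q=d[m]; w=b[m]-100
    cm=np.average(q,axis=0,weights=w); e,V=np.linalg.eigh(np.cov(q.T,aweights=w)); a=V[:,1]
    if a@cm<0:a=-a
    return float(np.degrees(np.arctan2(a[1],a[0]))),float(np.degrees(np.arctan2(cm[1],cm[0])))
def go(x,y,z,yaw=None,frm=None):
    """rows numbers from pose frm=(x,y,z,yaw) (default: now) to TCP x,y,z,yaw(rad); returns new pose"""
    if frm is None:
        s=telemetry.observe(); frm=(*s['tool_pos'],s['tool_rot'][2])
    if yaw is None: yaw=frm[3]
    d=np.array([x,y,z])-frm[:3]; c,s=np.cos(frm[3]),np.sin(frm[3])
    row=[1000*(c*d[0]+s*d[1]),1000*(s*d[0]-c*d[1]),-1000*d[2],-((yaw-frm[3]+np.pi)%(2*np.pi)-np.pi)]
    print('ROW',np.round(row,1)[:3],round(row[3],3),'rows>=',int(np.ceil(max(np.linalg.norm(row[:3])/41.7,abs(row[3])/.125))))
    return (x,y,z,yaw)
NAMES={40:'slim',44:'tall',48:'mid',54:'squat'}
def look(box):
    cal=vision.get_calibration('top'); p,w=world('top'); out={}
    for j in jars(p,w,box=box):
        k=min(NAMES,key=lambda D:abs(D-j['d'])+2*abs({40:50,44:54,48:47,54:44}[D]-j['top']*1000))
        a=ridge('top',p,j['c'],k/2000,{40:50,44:54,48:47,54:44}[k]/1000,cal)
        print(NAMES[k],j['c'].round(4),'d',round(j['d'],1),'top',round(j['top'],4),'yaw',np.round(a,1),'inreader',inr(j['c']).round(1))
        out[NAMES[k]]=(j['c'],a[0])
    return out
PAD=(.3,.52,.05,.46)
E
python3 - <<'E'
from h import *
look(PAD)
p,w=world('top');z=w[...,2]
m=(p[...,0]>170)&(p[...,1]<70)&(w[...,1]<.0)&(w[...,0]>.3)&(w[...,0]<.6)
n,l,st,_=cv2.connectedComponentsWithStats(m.astype(np.uint8)); i=1+st[1:,4].argmax()
print('ledge',cv2.minAreaRect((w[l==i][:,:2]*1000).astype(np.float32)),z[l==i].mean())
f=go(.6687,-.0101,.29,np.radians(180-4))
E
```

```text
slim [0.4318 0.1132] d 39.2 top 0.0504 yaw [ -93.6 -104.3] inreader [-200.1  107.6]
squat [0.4192 0.3885] d 54.9 top 0.044 yaw [141.1 136.5] inreader [-231.9  381.4]
mid [0.4257 0.2998] d 48.9 top 0.0473 yaw [ 5.9 13.9] inreader [-219.2  293.3]
tall [0.4061 0.2044] d 43.3 top 0.0542 yaw [19.9 30.2] inreader [-232.1  196.8]
mid [0.3018 0.419 ] d 47.8 top 0.0439 yaw [-147.  -174.7] inreader [-351.1  403.6]
ledge ((442.70977783203125, -334.6407470703125), (212.14971923828125, 107.40505981445312), 88.47381591796875) 0.011616100080693456
ROW [-623.1 -282.1  114.4] -0.317 rows>= 17
```

```bash
python3 -m crank '[[-1,-38,-17,7,0],[-1,-76,-35,14,0],[-1,-114,-52,21,0],[-1,-152,-69,28,0],[-1,-190,-86,35,0],[-1,-228,-103,42,0],[-1,-266,-121,49,0],[-1,-304,-138,56,0],[-1,-342,-155,63,0],[-1,-380,-173,70,0],[-1,-418,-190,77,0],[-1,-456,-207,84,0]]' 20
python3 -m crank '[[-1,-38,-17,7,-0.1],[-1,-76,-34,14,-0.2],[-1,-114,-51,21,-0.317],[-1,-150,-68,27,-0.317],[-1,-167,-75,30,-0.317],[-1,-167,-75,30,-0.317],[-1,-167,-75,30,-0.317]]'
python3 - <<'E'
from h import *
f=go(.6687,-.0101,.226)
E
```

```text
time: 1.25
tool_pos: [0.538, 0.1262, 0.3217]
tool_rot: [3.141, -0.0, 2.755]
contact_force: [0.6, 1.0, -0.3]
opening: 0.0165
grip_force: 0.0
time: 1.83
tool_pos: [0.6634, -0.0053, 0.2909]
tool_rot: [3.141, -0.002, 3.07]
contact_force: [0.0, 0.1, 0.2]
opening: 0.0005
grip_force: 0.0
ROW [-5.6 -4.4 64.9] -0.0 rows>= 2
```

```bash
python3 -m crank '[[-1,0,0,0,0],[-1,0,0,0,0],[-1,0,0,0,0]]' | head -2
python3 -m crank '[[-1,0,0,25,0],[-1,0,0,45,0],[-1,0,0,55,0],[-1,0,0,60,0],[-1,0,0,64,0],[-1,0,0,66,0],[-1,0,0,66,0],[-1,0,0,66,0]]'
python3 -m crank '[[-1,0,0,-20,0],[-1,0,0,-60,0],[-1,0,0,-60,0],[-1,0,0,-60,0],[-1,0,0,-60,0]]'
python3 - <<'E'
from h import *
p,w=world('top'); cv2.imwrite('pics/k1.png',cv2.resize(p[140:240,240:400,::-1],None,fx=4,fy=4))
for n in(306,323,340): print(w[168:182,n-4:n+5,2].mean())
print(telemetry.observe()['tool_pos'])
E
```

```text
time: 2.08
tool_pos: [0.6628, -0.0031, 0.2926]
time: 2.75
tool_pos: [0.6636, -0.0044, 0.2269]
tool_rot: [-3.142, 0.002, 3.072]
contact_force: [0.5, -0.7, -0.1]
opening: 0.0006
grip_force: 0.0
time: 3.17
tool_pos: [0.6632, -0.0044, 0.2866]
tool_rot: [-3.142, 0.001, 3.072]
contact_force: [-0.0, 0.5, 0.6]
opening: 0.0004
grip_force: 0.0
0.15206402360953694
0.24844922688865814
0.2989065630136424
[ 0.66300124 -0.00439308  0.28555373]
```

```bash
python3 - <<'E'
from h import *
p,w=world('scene'); cv2.imwrite('pics/k1.png',cv2.resize(p[245:315,215:395,::-1],None,fx=4,fy=4,interpolation=cv2.INTER_CUBIC))
m=(p.min(-1)>215)&(w[...,0]>.6)&(w[...,0]<.72)&(abs(w[...,1])<.12)&(w[...,2]>.035)&(w[...,2]<.07)
n,l,st,ct=cv2.connectedComponentsWithStats(m.astype(np.uint8))
for i in range(1,n):
    if st[i,4]>30: print(ct[i].round(),w[l==i].mean(0).round(4),np.percentile(w[l==i][:,2],[20,50,80]).round(4))
E
```

```text
[322. 279.] [0.6754 0.0339 0.0548] [0.053  0.0556 0.0569]
```

View pics/k1.png

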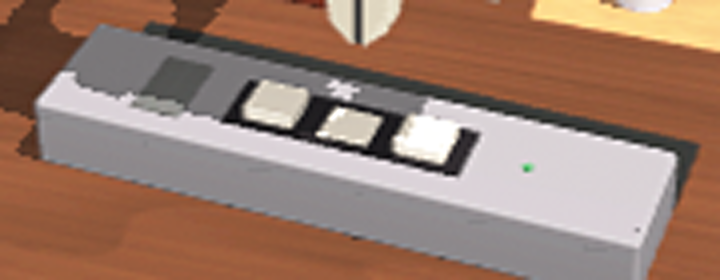

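The crop shows the middle key low and the standby key (right in this view, ~(425,138)) raised, so read is pressed. Now the slim jar.

```bash
python3 - <<'E'
from h import *
p=look(PAD)
c,a=p['slim']; f=go(c[0],c[1],.29,np.radians(a+180))
E
```

```text
slim [0.4324 0.1175] d 36.8 top 0.0501 yaw [171.  -99.3] inreader [-199.8  112. ]
squat [0.4195 0.3893] d 54.7 top 0.0442 yaw [141.2 140.1] inreader [-231.6  382.1]
mid [0.425  0.2996] d 48.7 top 0.0471 yaw [ 5.8 13.4] inreader [-219.9  293.1]
tall [0.4059 0.2046] d 43.9 top 0.054 yaw [20.1 28.7] inreader [-232.3  197. ]
squat [0.3015 0.4187] d 48.6 top 0.044 yaw [-149.9 -176.6] inreader [-351.4  403.3]
ROW [238.5 105.5  -5.2] -3.054 rows>= 25
```

```bash
python3 - <<'E'
from h import *
f=go(.4318,.1132,.29,np.radians(86.4))
E
```

```text
ROW [238.8 101.2  -5.2] 1.564 rows>= 13
```

```bash
python3 -m crank '[[0.4,35,15,-5,0.12],[0.4,70,30,-5,0.24],[0.4,105,45,-5,0.36],[0.4,140,60,-5,0.48],[0.4,175,75,-5,0.6],[0.4,210,90,-5,0.72],[0.4,239,101,-5,0.84],[0.4,239,101,-5,0.96],[0.4,239,101,-5,1.08],[0.4,239,101,-5,1.2],[0.4,239,101,-5,1.32],[0.4,239,101,-5,1.44]]' 20|head -1
python3 -m crank '[[0.4,0,0,0,0.124],[0.4,0,0,0,0.124],[0.4,0,0,0,0.124],[0.4,0,0,0,0.124]]'
python3 - <<'E'
from h import *
cal=vision.get_calibration('wrist')
p,w=world('wrist'); cv2.imwrite('pics/w1.png',p[...,::-1])
for j in jars(p,w,box=PAD):
    print(j['c'].round(4),j['d'],j['area'],ridge('wrist',p,j['c'],.02,j['top'],cal))
go(.4318,.1132,.187,np.radians(86.4))
E
```

```text
time: 4.32
time: 4.65
tool_pos: [0.4319, 0.113, 0.2907]
tool_rot: [-3.141, 0.0, 1.511]
contact_force: [-0.3, -0.0, 0.3]
opening: 0.0644
grip_force: 0.0
[0.4059 0.2048] 43.796024322509766 5014 (20.033933451581213, 22.175875025234276)
[0.4315 0.1137] 39.966270446777344 2889 (-95.50736295346941, -94.27162619906136)
ROW [ 2.000e-01 -1.000e-01  1.038e+02] 0.003 rows>= 3
```

View pics/w1.png

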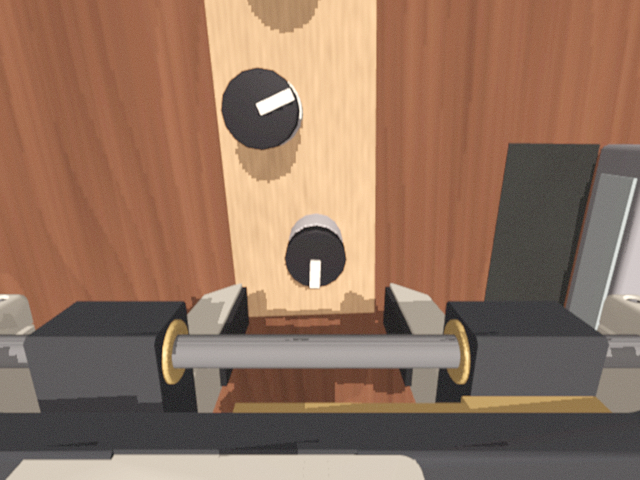

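The wrist view shows the slim jar at (315,257) centred below the grip, ridge pointing down, and the tall jar at (262,108). The positions agree with the top camera.

```bash
python3 -m crank '[[0.4,0,0,40,0],[0.4,0,0,75,0],[0.4,0,0,95,0],[0.4,0,0,104,0],[0.4,0,0,104,0],[-1,0,0,104,0],[-1,0,0,104,0],[-1,0,0,104,0],[-1,0,0,104,0],[-1,0,0,104,0],[-1,0,0,80,0],[-1,0,0,40,0]]' 20
python3 -m crank '[[-1,0,0,-40,0],[-1,0,0,-40,0],[-1,0,0,-40,0]]'
python3 - <<'E'
from h import *
t=rd(-34,-140); print(t); f=go(*t,.29,np.radians(177)); go(*t,.188,frm=f)
E
```

```text
time: 5.7
tool_pos: [0.4307, 0.1129, 0.2493]
tool_rot: [-3.134, 0.001, 1.508]
contact_force: [0.2, -0.2, -1.1]
opening: 0.0397
grip_force: 20.0
time: 5.95
tool_pos: [0.4323, 0.1131, 0.2931]
tool_rot: [3.136, -0.001, 1.508]
contact_force: [-0.8, 0.4, -0.9]
opening: 0.0398
grip_force: 20.0
[ 0.58021692 -0.14538725]
ROW [-248.7  163.8    3.1] -1.581 rows>= 13
ROW [  0.   0. 102.] -0.0 rows>= 3
```

```bash
python3 -m crank '[[-1,-25,16,0,-0.12],[-1,-50,33,0,-0.24],[-1,-75,49,0,-0.36],[-1,-100,66,0,-0.48],[-1,-125,82,0,-0.6],[-1,-150,99,0,-0.72],[-1,-175,115,0,-0.84],[-1,-200,132,0,-0.96],[-1,-225,148,0,-1.08],[-1,-249,164,0,-1.2],[-1,-249,164,0,-1.32],[-1,-249,164,0,-1.44]]'|head -1
python3 -m crank '[[-1,0,0,0,-0.14],[-1,0,0,0,-0.14],[-1,0,0,0,-0.14],[-1,0,0,0,-0.14],[-1,0,0,0,-0.14]]'
python3 - <<'E'
from h import *
t=rd(-34,-140); f=go(*t,.188,np.radians(177))
E
```

```text
time: 6.95
time: 7.37
tool_pos: [0.5798, -0.1456, 0.2904]
tool_rot: [3.141, -0.001, 3.085]
contact_force: [-0.9, 0.4, -0.5]
opening: 0.0394
grip_force: 20.0
ROW [ -0.4   0.3 102.4] -0.004 rows>= 3
```

```bash
python3 -m crank '[[-1,0,0,40,0],[-1,0,0,75,0],[-1,0,0,93,0],[-1,0,0,101,0],[-1,0,0,102,0],[-1,0,0,102,0],[0.3,0,0,102,0],[0.3,0,0,102,0],[0.3,0,0,102,0],[0.3,0,0,102,0],[0.3,0,0,80,0],[0.3,0,0,40,0]]'
python3 -m crank '[[0.3,0,0,-40,0],[0.3,0,0,-40,0],[0.3,0,0,-40,0],[0.3,0,0,-40,0]]'|head -2
python3 - <<'E'
from h import *
look((.3,.75,-.25,.46))
go(.4059,.2047,.29,np.radians(200))
E
```

```text
time: 8.37
tool_pos: [0.5786, -0.1454, 0.2477]
tool_rot: [3.139, -0.009, 3.088]
contact_force: [-0.3, 0.1, -0.3]
opening: 0.0596
grip_force: 0.0
time: 8.7
tool_pos: [0.5797, -0.1457, 0.2911]
squat [0.6716 0.0229] d 300.6 top 0.0454 yaw [146.   80.3] inreader [45.5 34.2]
squat [0.4188 0.389 ] d 55.1 top 0.0442 yaw [141.2 137.1] inreader [-232.3  381.8]
mid [0.426  0.2991] d 46.9 top 0.0472 yaw [ 5.4 17.4] inreader [-218.9  292.7]
tall [0.4055 0.2047] d 43.9 top 0.0545 yaw [20.  27.1] inreader [-232.8  197. ]
mid [0.3014 0.42  ] d 44.8 top 0.0442 yaw [-148.2 -170.6] inreader [-351.5  404.6]
ROW [1.922e+02 3.405e+02 2.000e-01] -0.403 rows>= 10
```

```bash
python3 -m crank '[[0.45,19,34,0,-0.1],[0.45,38,68,0,-0.2],[0.45,58,102,0,-0.3],[0.45,77,136,0,-0.4],[0.45,96,170,0,-0.403],[0.45,115,204,0,-0.403],[0.45,134,238,0,-0.403],[0.45,154,272,0,-0.403],[0.45,173,306,0,-0.403],[0.45,192,340,0,-0.403],[0.45,192,340,0,-0.403],[0.45,192,340,0,-0.403]]'|head -1
python3 -m crank '[[0.45,0,0,0,0],[0.45,0,0,0,0],[0.45,0,0,0,0]]'
python3 - <<'E'
from h import *
p=look(PAD)
go(.4057,.2048,.187,np.radians(200))
E
```

```text
time: 9.75
time: 10.0
tool_pos: [0.4071, 0.2029, 0.2907]
tool_rot: [-3.142, -0.001, -2.795]
contact_force: [0.8, -1.0, 0.3]
opening: 0.0662
grip_force: 0.0
squat [0.4191 0.3898] d 52.8 top 0.0452 yaw [ 131.7 -153.5] inreader [-232.   382.6]
mid [0.304  0.4202] d 47.3 top 0.0442 yaw [-144.7 -173. ] inreader [-349.   404.9]
ROW [  0.7   2.2 103.7] -0.002 rows>= 3
```

```bash
python3 -m crank '[[0.45,1,2,40,0],[0.45,1,2,75,0],[0.45,1,2,95,0],[0.45,1,2,104,0],[0.45,1,2,104,0],[-1,1,2,104,0],[-1,1,2,104,0],[-1,1,2,104,0],[-1,1,2,104,0],[-1,1,2,104,0],[-1,1,2,80,0],[-1,1,2,40,0]]' 20
python3 -m crank '[[-1,0,0,-40,0],[-1,0,0,-40,0],[-1,0,0,-40,0],[-1,0,0,-40,0],[-1,0,0,-40,0]]'
python3 - <<'E'
from h import *
t=rd(-36,-47); print(t); f=go(*t,.29,np.radians(176)); go(*t,.188,frm=f)
E
```

```text
time: 11.05
tool_pos: [0.4036, 0.2052, 0.2492]
tool_rot: [3.141, -0.008, -2.792]
contact_force: [0.3, 0.8, -0.8]
opening: 0.0438
grip_force: 20.0
time: 11.47
tool_pos: [0.4042, 0.2054, 0.2897]
tool_rot: [3.141, -0.003, -2.792]
contact_force: [-0.1, 0.5, -2.7]
opening: 0.0438
grip_force: 20.0
[ 0.58470914 -0.05247428]
ROW [-8.130e+01 -3.041e+02 -3.000e-01] 0.419 rows>= 8
ROW [  0.   0. 102.] -0.0 rows>= 3
```

```bash
python3 -m crank '[[-1,-10,-38,0,0.1],[-1,-20,-76,0,0.2],[-1,-30,-114,0,0.3],[-1,-41,-152,0,0.4],[-1,-51,-190,0,0.419],[-1,-61,-228,0,0.419],[-1,-71,-266,0,0.419],[-1,-81,-304,0,0.419],[-1,-81,-304,0,0.419],[-1,-81,-304,0,0.419],[-1,-81,-304,0,0.419],[-1,-81,-304,0,0.419]]'|head -3
python3 -m crank '[[-1,0,0,0,0],[-1,0,0,35,0],[-1,0,0,70,0],[-1,0,0,92,0],[-1,0,0,101,0],[-1,0,0,102,0],[-1,0,0,102,0],[0.35,0,0,102,0],[0.35,0,0,102,0],[0.35,0,0,102,0],[0.35,0,0,102,0],[0.35,0,0,80,0]]'
python3 -m crank '[[0.35,0,0,-40,0],[0.35,0,0,-80,0],[0.35,0,0,-80,0],[0.35,0,0,-80,0]]'|head -2
python3 - <<'E'
from h import *
p=look((.3,.61,-.25,.46))
go(.4257,.2997,.29,np.radians(185.9))
E
```

```text
time: 12.47
tool_pos: [0.5843, -0.0513, 0.2899]
tool_rot: [3.141, -0.003, 3.073]
time: 13.47
tool_pos: [0.5837, -0.0522, 0.2082]
tool_rot: [3.141, -0.006, 3.072]
contact_force: [-0.5, 0.1, 0.4]
opening: 0.0615
grip_force: 0.0
time: 13.8
tool_pos: [0.5856, -0.0525, 0.2942]
squat [0.4192 0.3889] d 54.1 top 0.044 yaw [141.3 138. ] inreader [-231.9  381.7]
mid [0.4255 0.2999] d 48.8 top 0.0476 yaw [ 5.6 12.8] inreader [-219.4  293.4]
mid [0.3017 0.4193] d 47.4 top 0.0437 yaw [-148.1 -173.4] inreader [-351.2  403.9]
ROW [183.4 340.1   2.1] -0.173 rows>= 10
```

```bash
python3 -m crank '[[0.5,18,34,0,-0.1],[0.5,36,68,0,-0.173],[0.5,55,102,0,-0.173],[0.5,73,136,0,-0.173],[0.5,92,170,0,-0.173],[0.5,110,204,0,-0.173],[0.5,128,238,0,-0.173],[0.5,147,272,0,-0.173],[0.5,165,306,0,-0.173],[0.5,183,340,0,-0.173],[0.5,183,340,0,-0.173],[0.5,183,340,0,-0.173]]'|head -1
python3 -m crank '[[0.5,0,0,0,0],[0.5,0,0,0,0],[0.5,0,0,0,0]]'
python3 - <<'E'
from h import *
cal=vision.get_calibration('wrist')
p,w=world('wrist')
for j in jars(p,w,box=PAD):
    print(j['c'].round(4),round(j['d'],1),j['area'],ridge('wrist',p,j['c'],.024,j['top'],cal))
go(.4256,.2998,.187,np.radians(185.9))
E
```

```text
time: 14.85
time: 15.1
tool_pos: [0.4268, 0.2984, 0.2906]
tool_rot: [-3.141, -0.001, -3.04]
contact_force: [0.4, 0.4, -0.3]
opening: 0.0688
grip_force: 0.0
[0.3005 0.4203] 50.9 2487 (-113.49263596657686, -40.26427037350146)
[0.4197 0.3897] 54.8 5093 (140.15959068516418, 141.49278604936538)
[0.4257 0.3   ] 48.1 4071 (6.7642417495209965, 7.7607311804530426)
ROW [  1.1   1.5 103.8] -0.002 rows>= 3
```

```bash
python3 -m crank '[[0.5,1,1,40,0],[0.5,1,1,75,0],[0.5,1,1,95,0],[0.5,1,1,104,0],[0.5,1,1,104,0],[-1,1,1,104,0],[-1,1,1,104,0],[-1,1,1,104,0],[-1,1,1,104,0],[-1,1,1,104,0],[-1,1,1,80,0],[-1,1,1,40,0]]' 20
python3 -m crank '[[-1,0,0,-40,0],[-1,0,0,-40,0],[-1,0,0,-40,0],[-1,0,0,-40,0],[-1,0,0,-40,0]]'
python3 - <<'E'
from h import *
t=rd(-38,47); print(t); f=go(*t,.29,np.radians(175)); go(*t,.188,frm=f)
E
```

```text
time: 16.15
tool_pos: [0.4238, 0.2998, 0.2487]
tool_rot: [-3.139, -0.008, -3.038]
contact_force: [-0.4, -0.1, -1.4]
opening: 0.0478
grip_force: 20.0
time: 16.57
tool_pos: [0.4245, 0.3002, 0.2896]
tool_rot: [-3.141, -0.003, -3.038]
contact_force: [-0.6, 0.0, -1.7]
opening: 0.0476
grip_force: 20.0
[0.58927112 0.04143626]
ROW [-137.2 -274.4   -0.4] 0.19 rows>= 8
ROW [  0.   0. 102.] -0.0 rows>= 3
```

```bash
python3 -m crank '[[-1,-17,-34,0,0.1],[-1,-34,-68,0,0.19],[-1,-51,-102,0,0.19],[-1,-69,-137,0,0.19],[-1,-86,-171,0,0.19],[-1,-103,-205,0,0.19],[-1,-120,-240,0,0.19],[-1,-137,-274,0,0.19],[-1,-137,-274,0,0.19],[-1,-137,-274,0,0.19],[-1,-137,-274,0,0.19],[-1,-137,-274,0,0.19]]'|head -3
python3 -m crank '[[-1,0,0,0,0],[-1,0,0,35,0],[-1,0,0,70,0],[-1,0,0,92,0],[-1,0,0,101,0],[-1,0,0,102,0],[-1,0,0,102,0],[0.4,0,0,102,0],[0.4,0,0,102,0],[0.4,0,0,102,0],[0.4,0,0,102,0],[0.4,0,0,80,0]]'
python3 -m crank '[[0.4,0,0,-40,0],[0.4,0,0,-80,0],[0.4,0,0,-80,0],[0.4,0,0,-80,0]]'|head -2
python3 - <<'E'
from h import *
p=look((.3,.61,-.25,.46))
go(.4197,.3895,.29,np.radians(141))
E
```

```text
time: 17.57
tool_pos: [0.5888, 0.043, 0.2899]
tool_rot: [3.141, -0.003, 3.056]
time: 18.57
tool_pos: [0.5883, 0.0421, 0.2082]
tool_rot: [-3.142, -0.007, 3.055]
contact_force: [-0.0, -0.5, -0.2]
opening: 0.064
grip_force: 0.0
time: 18.9
tool_pos: [0.5901, 0.042, 0.2942]
slim [ 0.5801 -0.1457] d 40.0 top 0.0496 yaw [-6.2 -0.8] inreader [ -34.1 -140.3]
squat [0.4198 0.3889] d 54.5 top 0.0442 yaw [141.2 139.8] inreader [-231.3  381.8]
mid [0.3014 0.4203] d 47.6 top 0.0445 yaw [-148.3 -169.9] inreader [-351.6  404.8]
ROW [199.3 331.4   2.1] 0.594 rows>= 10
```

Slim stands well. Now squat.

```bash
python3 -m crank '[[0.7,20,33,0,0.1],[0.7,40,66,0,0.2],[0.7,60,99,0,0.3],[0.7,80,132,0,0.4],[0.7,100,166,0,0.5],[0.7,120,199,0,0.594],[0.7,140,232,0,0.594],[0.7,160,265,0,0.594],[0.7,180,298,0,0.594],[0.7,199,331,0,0.594],[0.7,199,331,0,0.594],[0.7,199,331,0,0.594]]'|head -1
python3 -m crank '[[0.7,0,0,0,0],[0.7,0,0,0,0],[0.7,0,0,0,0]]'
python3 - <<'E'
from h import *
look((.3,.61,-.25,.46))
go(.4196,.3895,.187,np.radians(141))
E
```

```text
time: 19.95
time: 20.2
tool_pos: [0.4207, 0.3878, 0.2906]
tool_rot: [-3.141, -0.0, 2.459]
contact_force: [-0.3, 0.5, -0.3]
opening: 0.0782
grip_force: 0.0
mid [0.5894 0.0427] d 47.6 top 0.047 yaw [-3.4 -0.3] inreader [-38.   48.3]
tall [ 0.5849 -0.0518] d 43.2 top 0.0542 yaw [-4.2  1.2] inreader [-35.8 -46.3]
slim [ 0.5802 -0.1454] d 39.5 top 0.0498 yaw [-6.3 -1.4] inreader [ -34. -140.]
mid [0.4293 0.3843] d 44.4 top 0.0443 yaw [ 33.6 123.1] inreader [-221.5  377.9]
ROW [  2.    0.5 103.8] -0.002 rows>= 3
```

```bash
python3 -m crank '[[0.7,2,1,40,0],[0.7,2,1,75,0],[0.7,2,1,95,0],[0.7,2,1,104,0],[0.7,2,1,104,0],[-1,2,1,104,0],[-1,2,1,104,0],[-1,2,1,104,0],[-1,2,1,104,0],[-1,2,1,104,0],[-1,2,1,80,0],[-1,2,1,40,0]]' 20
python3 -m crank '[[-1,0,0,-40,0],[-1,0,0,-40,0],[-1,0,0,-40,0],[-1,0,0,-40,0],[-1,0,0,-40,0]]'
python3 - <<'E'
from h import *
t=rd(-41,141); print(t); f=go(*t,.29,np.radians(-4)); go(*t,.188,frm=f)
E
```

```text
time: 21.25
tool_pos: [0.4179, 0.3902, 0.2483]
tool_rot: [-3.133, -0.002, 2.461]
contact_force: [0.6, -0.3, -1.7]
opening: 0.0535
grip_force: 20.0
time: 21.67
tool_pos: [0.4186, 0.3908, 0.2896]
tool_rot: [-3.139, -0.001, 2.461]
contact_force: [-0.3, 0.4, -1.2]
opening: 0.0538
grip_force: 20.0
[0.59283554 0.13541655]
ROW [-296.1  -88.8   -0.4] 2.531 rows>= 21
ROW [  0.  -0. 102.] -0.0 rows>= 3
```

```bash
python3 -m crank '[[-1,-30,-9,0,0.12],[-1,-60,-18,0,0.24],[-1,-90,-27,0,0.36],[-1,-120,-36,0,0.48],[-1,-150,-45,0,0.6],[-1,-180,-54,0,0.72],[-1,-210,-63,0,0.84],[-1,-240,-72,0,0.96],[-1,-270,-81,0,1.08],[-1,-296,-89,0,1.2],[-1,-296,-89,0,1.32],[-1,-296,-89,0,1.44]]'|head -1
python3 -m crank '[[-1,0,0,0,0.12],[-1,0,0,0,0.24],[-1,0,0,0,0.36],[-1,0,0,0,0.48],[-1,0,0,0,0.6],[-1,0,0,0,0.72],[-1,0,0,0,0.84],[-1,0,0,0,0.96],[-1,0,0,0,1.08],[-1,0,0,0,1.09],[-1,0,0,0,1.09],[-1,0,0,0,1.09]]'
python3 - <<'E'
from h import *
t=rd(-41,141); f=go(*t,.188,np.radians(-4))
E
```

```text
time: 22.67
time: 23.67
tool_pos: [0.5929, 0.1356, 0.29]
tool_rot: [3.141, 0.002, -0.066]
contact_force: [-0.5, 0.2, -1.0]
opening: 0.054
grip_force: 20.0
ROW [-1.00e-01  2.00e-01  1.02e+02] 0.004 rows>= 3
```

```bash
python3 -m crank '[[-1,0,0,0,0],[-1,0,0,35,0],[-1,0,0,70,0],[-1,0,0,92,0],[-1,0,0,101,0],[-1,0,0,102,0],[-1,0,0,102,0],[0.5,0,0,102,0],[0.5,0,0,102,0],[0.5,0,0,102,0],[0.5,0,0,102,0],[0.5,0,0,80,0]]'
python3 -m crank '[[0.5,0,0,-40,0],[0.5,0,0,-80,0],[0.5,0,0,-80,0],[0.5,0,0,-80,0],[0.5,0,0,-80,0]]'|head -2
python3 - <<'E'
from h import *
look((.3,.61,-.25,.46))
print(rd(44,-45)); t=rd(44,-45); go(*t,.285,np.radians(-4))
E
```

```text
time: 24.67
tool_pos: [0.5917, 0.1354, 0.208]
tool_rot: [3.141, 0.007, -0.069]
contact_force: [-0.7, 0.4, -0.9]
opening: 0.0689
grip_force: 0.0
time: 25.08
tool_pos: [0.5928, 0.1356, 0.2911]
mid [0.5881 0.0414] d 45.5 top 0.0473 yaw [-3.3  4. ] inreader [-39.1  46.9]
tall [ 0.5846 -0.0516] d 43.5 top 0.0542 yaw [-3.6 -1.1] inreader [-36.1 -46.1]
slim [ 0.58   -0.1453] d 39.3 top 0.0499 yaw [-6.3 -1.8] inreader [ -34.2 -140. ]
mid [0.3029 0.4195] d 45.6 top 0.0443 yaw [-147.1 -174. ] inreader [-350.   404.2]
[ 0.66465378 -0.05605967]
ROW [ 85.1 186.2   5.1] 0.001 rows>= 5
```

```bash
python3 -m crank '[[-1,17,37,0,0],[-1,34,74,0,0],[-1,51,112,0,0],[-1,68,149,0,0],[-1,85,186,0,0],[-1,85,186,5,0],[-1,85,186,5,0],[-1,85,186,5,0],[-1,85,186,5,0],[-1,85,186,5,0]]'
python3 - <<'E'
from h import *
look((.5,.61,-.25,.46))
p,w=world('scene'); cv2.imwrite('pics/s2.png',p[120:,100:580,::-1])
t=rd(44,-45); go(*t,.226,np.radians(-4))
E
```

```text
time: 25.97
tool_pos: [0.6647, -0.0542, 0.2858]
tool_rot: [-3.141, 0.001, -0.067]
contact_force: [0.4, -0.2, 0.2]
opening: 0.0067
grip_force: 0.0
squat [0.5927 0.1358] d 53.7 top 0.0439 yaw [-5.8 -2.1] inreader [-41.2 141.4]
mid [0.5882 0.0483] d 43.1 top 0.0468 yaw [ -2.4 -84.5] inreader [-39.5  53.8]
slim [ 0.5796 -0.1469] d 38.5 top 0.0505 yaw [143.4  55. ] inreader [ -34.5 -141.6]
ROW [-0.1  1.7 60.3] 0.003 rows>= 2
```

View pics/s2.png

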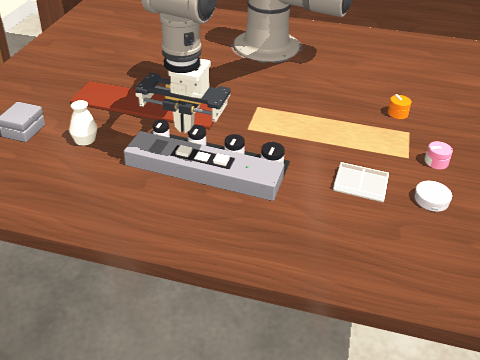

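The picture shows all four jars in a row at the window, at (160,128), (197,133), (234,144) and (272,152), with the pad empty. Pressing save.

```bash
python3 -m crank '[[-1,0,0,25,0],[-1,0,0,40,0],[-1,0,0,50,0],[-1,0,0,55,0],[-1,0,0,59,0],[-1,0,0,60,0],[-1,0,0,61,0],[-1,0,0,61,0],[-1,0,0,61,0]]'
python3 -m crank '[[-1,0,0,-30,0],[-1,0,0,-70,0],[-1,0,0,-70,0],[-1,0,0,-70,0],[-1,0,0,-70,0],[-1,0,0,-70,0]]'|head -2
python3 - <<'E'
from h import *
look((.5,.61,-.25,.46))
p,w=world('scene'); cv2.imwrite('pics/k2.png',cv2.resize(p[225:325,215:395,::-1],None,fx=4,fy=4,interpolation=cv2.INTER_CUBIC))
E
```

```text
time: 26.82
tool_pos: [0.6651, -0.0556, 0.2263]
tool_rot: [-3.141, -0.001, -0.069]
contact_force: [-3.1, 1.2, 5.3]
opening: 0.0007
grip_force: 2.8
time: 27.32
tool_pos: [0.6647, -0.0559, 0.2938]
squat [0.5925 0.1357] d 53.8 top 0.0443 yaw [-5.8 -1.8] inreader [-41.3 141.3]
mid [0.5884 0.0482] d 43.0 top 0.0469 yaw [  3.6 -78.1] inreader [-39.3  53.7]
slim [ 0.5803 -0.1462] d 38.7 top 0.0506 yaw [152.  70.] inreader [ -33.9 -140.8]
```

View pics/k2.png

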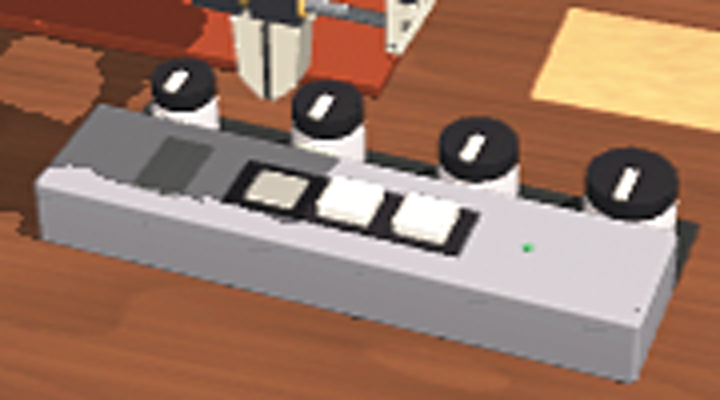

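Save is down (left in view, (278,190) low), with read and standby up and the jars intact. Now the jars go to the ledge, slim first.

```bash
python3 - <<'E'
from h import *
go(.5801,-.1455,.29,np.radians(-4))
E
```

```text
ROW [-78.2  95.3   3.5] 0.001 rows>= 3
```

```bash
python3 -m crank '[[-1,-26,32,0,0],[0.3,-52,64,0,0],[0.3,-78,95,4,0],[0.3,-78,95,4,0],[0.3,-78,95,4,0],[0.3,-78,95,4,0],[0.3,-78,95,4,0],[0.3,-78,95,4,0]]'
python3 - <<'E'
from h import *
look((.5,.61,-.25,.46))
f=go(.5801,-.1455,.187,np.radians(-4)); t=(.443,-.37)
f=go(*t,.29,np.radians(-4),frm=(.5801,-.1455,.29,np.radians(-4)))
E
```

```text
time: 28.08
tool_pos: [0.5813, -0.1443, 0.2908]
tool_rot: [-3.141, -0.0, -0.068]
contact_force: [0.3, 0.4, 0.3]
opening: 0.0424
grip_force: 0.0
squat [0.5926 0.1355] d 54.4 top 0.0438 yaw [-5.8 -0.6] inreader [-41.3 141. ]
mid [0.589  0.0429] d 47.8 top 0.047 yaw [-3.6 -1.2] inreader [-38.4  48.4]
tall [ 0.585  -0.0514] d 43.0 top 0.0541 yaw [-4.8 -2. ] inreader [-35.8 -45.9]
ROW [ -1.1   1.3 103.8] 0.002 rows>= 3
ROW [-121.1  233.5   -0. ] -0.0 rows>= 7
```

```bash
python3 -m crank '[[0.3,-1,1,0,0],[0.3,-1,1,0,0],[0.3,-1,1,40,0],[0.3,-1,1,75,0],[0.3,-1,1,95,0],[0.3,-1,1,104,0],[0.3,-1,1,104,0],[-1,-1,1,104,0],[-1,-1,1,104,0],[-1,-1,1,104,0],[-1,-1,1,104,0],[-1,-1,1,104,0]]' 20
python3 -m crank '[[-1,0,0,-40,0],[-1,0,0,-80,0],[-1,0,0,-104,0],[-1,-20,39,-104,0],[-1,-40,78,-104,0],[-1,-60,117,-104,0],[-1,-80,156,-104,0],[-1,-100,195,-104,0],[-1,-121,234,-104,0],[-1,-121,234,-104,0],[-1,-121,234,-104,0],[-1,-121,234,-104,0]]'
python3 - <<'E'
from h import *
f=go(.443,-.37,.2,np.radians(-4))
E
```

```text
time: 29.13
tool_pos: [0.5801, -0.1463, 0.1887]
tool_rot: [3.141, -0.003, -0.069]
contact_force: [-0.4, -0.2, 6.4]
opening: 0.0395
grip_force: 20.0
time: 30.13
tool_pos: [0.4422, -0.3715, 0.291]
tool_rot: [-3.141, -0.0, -0.071]
contact_force: [0.3, 0.2, -1.1]
opening: 0.0403
grip_force: 20.0
ROW [ 0.7 -1.6 91. ] -0.002 rows>= 3
```

```bash
python3 -m crank '[[-1,0,0,0,0],[-1,0,0,35,0],[-1,0,0,65,0],[-1,0,0,82,0],[-1,0,0,89,0],[-1,0,0,90,0],[-1,0,0,90,0],[0.35,0,0,90,0],[0.35,0,0,90,0],[0.35,0,0,90,0],[0.35,0,0,90,0],[0.35,0,0,70,0]]'
python3 -m crank '[[0.35,0,0,-40,0],[0.35,0,0,-70,0],[0.35,0,0,-70,0],[0.35,0,0,-70,0],[0.35,0,0,-70,0]]'|head -2
python3 - <<'E'
from h import *
f=go(.585,-.0516,.29,np.radians(-4))
f=go(.443,-.28,.29,frm=f)
E
```

```text
time: 31.13
tool_pos: [0.4419, -0.3704, 0.2184]
tool_rot: [-3.137, 0.004, -0.069]
contact_force: [-0.6, 0.2, -0.5]
opening: 0.0615
grip_force: 0.0
time: 31.55
tool_pos: [0.4424, -0.371, 0.2906]
ROW [ 120.2 -328.5    0.6] 0.0 rows>= 9
ROW [-125.7  237.7   -0. ] -0.0 rows>= 7
```

```bash
python3 -m crank '[[0.35,13,-36,0,0],[0.35,27,-73,0,0],[0.35,40,-109,0,0],[0.35,53,-146,0,0],[0.35,67,-182,0,0],[0.35,80,-219,0,0],[0.35,93,-255,0,0],[0.35,107,-292,0,0],[0.35,120,-328,0,0],[0.35,120,-328,0,0],[0.35,120,-328,0,0],[0.35,120,-328,0,0]]'|head -2
python3 -m crank '[[0.35,0,0,0,0],[0.35,0,0,0,0]]'|head -2
python3 - <<'E'
from h import *
look((.39,.61,-.45,.46))
f=go(.585,-.0516,.187,np.radians(-4))
E
```

```text
time: 32.55
tool_pos: [0.5846, -0.0524, 0.2895]
time: 32.72
tool_pos: [0.5846, -0.0537, 0.2906]
squat [0.5934 0.1353] d 54.1 top 0.0441 yaw [-5.7  0.1] inreader [-40.5 140.9]
mid [0.5871 0.0467] d 46.3 top 0.0471 yaw [-87.3 -28.6] inreader [-40.5  52.1]
slim [ 0.6091 -0.3274] d 38.5 top 0.0504 yaw [-54.4  27.2] inreader [   7.5 -319.5]
tall [ 0.4439 -0.3699] d 41.4 top 0.0608 yaw [ -5.6 -19. ] inreader [-154.4 -373.5]
ROW [  0.2  -2.1 103.8] -0.002 rows>= 3
```

```bash
python3 -m crank '[[0.35,0,-2,0,0],[0.35,0,-2,40,0],[0.35,0,-2,75,0],[0.35,0,-2,95,0],[0.35,0,-2,103,0],[0.35,0,-2,103,0],[-1,0,-2,103,0],[-1,0,-2,103,0],[-1,0,-2,103,0],[-1,0,-2,103,0],[-1,0,-2,103,0],[-1,0,-2,80,0]]' 20
python3 -m crank '[[-1,0,0,-40,0],[-1,0,0,-80,0],[-1,-21,40,-80,0],[-1,-42,79,-80,0],[-1,-63,119,-80,0],[-1,-84,158,-80,0],[-1,-105,198,-80,0],[-1,-126,238,-80,0],[-1,-126,238,-80,0],[-1,-126,238,-80,0],[-1,-126,238,-80,0],[-1,-126,238,-80,0]]'
python3 - <<'E'
from h import *
f=go(.443,-.28,.2,np.radians(-4))
E
```

```text
time: 33.77
tool_pos: [0.5839, -0.0501, 0.2084]
tool_rot: [-3.141, 0.006, -0.069]
contact_force: [-1.1, -0.9, -2.1]
opening: 0.0438
grip_force: 20.0
time: 34.77
tool_pos: [0.4432, -0.2785, 0.2911]
tool_rot: [-3.141, -0.0, -0.069]
contact_force: [-0.6, 0.4, -2.4]
opening: 0.0436
grip_force: 20.0
ROW [-0.1  1.5 91.1] 0.0 rows>= 3
```

```bash
python3 -m crank '[[-1,0,0,0,0],[-1,0,0,35,0],[-1,0,0,65,0],[-1,0,0,82,0],[-1,0,0,89,0],[-1,0,0,90,0],[-1,0,0,90,0],[0.35,0,0,90,0],[0.35,0,0,90,0],[0.35,0,0,90,0],[0.35,0,0,90,0],[0.35,0,0,70,0]]'
python3 -m crank '[[0.4,0,0,-40,0],[0.4,0,0,-70,0],[0.4,0,0,-70,0],[0.4,0,0,-70,0],[0.4,0,0,-70,0]]'|head -2
python3 - <<'E'
from h import *
look((.39,.6,-.45,.46))
f=go(.589,.0424,.29,np.radians(-4))
f=go(.443,-.19,.29,frm=f)
E
```

```text
time: 35.77
tool_pos: [0.4422, -0.2783, 0.2187]
tool_rot: [-3.138, 0.005, -0.069]
contact_force: [-0.3, 0.7, -0.6]
opening: 0.0618
grip_force: 0.0
time: 36.18
tool_pos: [0.4427, -0.2788, 0.2907]
squat [0.5927 0.1358] d 54.0 top 0.0439 yaw [-5.7 -2.4] inreader [-41.2 141.4]
mid [0.5883 0.0422] d 46.4 top 0.0469 yaw [-3.6  2.7] inreader [-39.   47.7]
ROW [ 123.8 -330.5    0. ] 0.0 rows>= 9
ROW [-129.4  242.    -0. ] -0.0 rows>= 7
```

```bash
python3 -m crank '[[0.45,14,-37,0,0],[0.45,27,-73,0,0],[0.45,41,-110,0,0],[0.45,55,-147,0,0],[0.45,69,-184,0,0],[0.45,82,-220,0,0],[0.45,96,-257,0,0],[0.45,110,-294,0,0],[0.45,124,-330,0,0],[0.45,124,-330,0,0],[0.45,124,-330,0,0],[0.45,124,-330,0,0]]'|head -2
python3 -m crank '[[0.45,0,0,0,0],[0.45,0,0,0,0]]'|head -2
python3 - <<'E'
from h import *
look((.39,.6,-.45,.46))
f=go(.589,.0424,.187,np.radians(-4))
E
```

```text
time: 37.23
tool_pos: [0.5891, 0.0414, 0.2895]
time: 37.4
tool_pos: [0.5892, 0.0402, 0.2906]
tall [ 0.4421 -0.2768] d 42.9 top 0.0614 yaw [ -4.8 -22.8] inreader [-162.6 -280.7]
tall [ 0.443  -0.3693] d 40.0 top 0.0611 yaw [ -5.8 -20.6] inreader [-155.3 -373. ]
ROW [ -0.4  -2.1 103.8] -0.001 rows>= 3
```

```bash
python3 -m crank '[[0.45,0,-1,0,0],[0.45,0,-1,40,0],[0.45,0,-1,75,0],[0.45,0,-1,95,0],[0.45,0,-1,103,0],[0.45,0,-1,103,0],[-1,0,-1,103,0],[-1,0,-1,103,0],[-1,0,-1,103,0],[-1,0,-1,103,0],[-1,0,-1,103,0],[-1,0,-1,80,0]]' 20
python3 -m crank '[[-1,0,0,-40,0],[-1,0,0,-80,0],[-1,-21,40,-80,0],[-1,-43,80,-80,0],[-1,-65,120,-80,0],[-1,-86,160,-80,0],[-1,-108,200,-80,0],[-1,-129,241,-80,0],[-1,-129,241,-80,0],[-1,-129,241,-80,0],[-1,-129,241,-80,0],[-1,-129,241,-80,0]]'
python3 - <<'E'
from h import *
f=go(.443,-.19,.2,np.radians(-4))
E
```

```text
time: 38.45
tool_pos: [0.5883, 0.0426, 0.2084]
tool_rot: [-3.142, 0.006, -0.069]
contact_force: [-0.3, -0.4, -0.8]
opening: 0.0478
grip_force: 20.0
time: 39.45
tool_pos: [0.4444, -0.1886, 0.2912]
tool_rot: [-3.141, -0.001, -0.07]
contact_force: [0.1, 0.3, -1.1]
opening: 0.0476
grip_force: 20.0
ROW [-1.3  1.5 91.2] 0.0 rows>= 3
```

```bash
python3 -m crank '[[-1,0,0,0,0],[-1,0,0,35,0],[-1,0,0,65,0],[-1,0,0,82,0],[-1,0,0,89,0],[-1,0,0,90,0],[-1,0,0,90,0],[0.4,0,0,90,0],[0.4,0,0,90,0],[0.4,0,0,90,0],[0.4,0,0,90,0],[0.4,0,0,70,0]]'
python3 -m crank '[[0.4,0,0,-40,0],[0.4,0,0,-70,0],[0.4,0,0,-70,0],[0.4,0,0,-70,0],[0.4,0,0,-70,0]]'|head -2
python3 - <<'E'
from h import *
look((.39,.6,-.45,.46))
f=go(.5927,.1356,.29,np.radians(-4))
f=go(.443,-.095,.29,frm=f)
E
```

```text
time: 40.45
tool_pos: [0.4434, -0.1884, 0.219]
tool_rot: [-3.139, 0.005, -0.069]
contact_force: [-0.4, 0.6, -0.3]
opening: 0.0643
grip_force: 0.0
time: 40.87
tool_pos: [0.444, -0.1887, 0.2907]
squat [0.5917 0.1357] d 54.1 top 0.0442 yaw [-5.6 -1.4] inreader [-42.1 141.2]
ROW [ 1.260e+02 -3.338e+02  2.000e-01] 0.0 rows>= 9
ROW [-133.2  240.5   -0. ] -0.0 rows>= 7
```

```bash
python3 -m crank '[[0.65,14,-37,0,0],[0.65,28,-74,0,0],[0.65,42,-111,0,0],[0.65,56,-148,0,0],[0.65,70,-185,0,0],[0.65,84,-222,0,0],[0.65,98,-259,0,0],[0.65,112,-297,0,0],[0.65,126,-334,0,0],[0.65,126,-334,0,0],[0.65,126,-334,0,0],[0.65,126,-334,0,0]]'|head -2
python3 -m crank '[[0.65,0,0,0,0],[0.65,0,0,0,0]]'|head -2
python3 - <<'E'
from h import *
look((.39,.6,-.45,.46))
f=go(.5925,.1356,.187,np.radians(-4))
E
```

```text
time: 41.92
tool_pos: [0.5926, 0.1354, 0.2893]
time: 42.08
tool_pos: [0.5928, 0.1342, 0.2907]
tall [ 0.443  -0.1878] d 48.2 top 0.0591 yaw [-3.3 -6.2] inreader [-167.9 -191.8]
tall [ 0.4423 -0.2729] d 39.4 top 0.0615 yaw [ -3.8 -41.4] inreader [-162.7 -276.8]
tall [ 0.4435 -0.3694] d 40.6 top 0.0614 yaw [ -5.5 -21.2] inreader [-154.7 -373. ]
ROW [ -0.5  -1.3 103.9] -0.001 rows>= 3
```

```bash
python3 -m crank '[[0.65,0,0,0,0],[0.65,0,0,40,0],[0.65,0,0,75,0],[0.65,0,0,95,0],[0.65,0,0,103,0],[0.65,0,0,103,0],[-1,0,0,103,0],[-1,0,0,103,0],[-1,0,0,103,0],[-1,0,0,103,0],[-1,0,0,103,0],[-1,0,0,80,0]]' 20
python3 -m crank '[[-1,0,0,-40,0],[-1,0,0,-80,0],[-1,-22,40,-80,0],[-1,-44,80,-80,0],[-1,-66,120,-80,0],[-1,-88,160,-80,0],[-1,-110,200,-80,0],[-1,-133,239,-80,0],[-1,-133,239,-80,0],[-1,-133,239,-80,0],[-1,-133,239,-80,0],[-1,-133,239,-80,0]]'
python3 - <<'E'
from h import *
f=go(.443,-.095,.2,np.radians(-4))
E
```

```text
time: 43.13
tool_pos: [0.5917, 0.1355, 0.2082]
tool_rot: [3.141, 0.006, -0.069]
contact_force: [-0.2, 0.5, -0.7]
opening: 0.0537
grip_force: 20.0
time: 44.13
tool_pos: [0.4442, -0.0935, 0.2914]
tool_rot: [-3.142, -0.001, -0.07]
contact_force: [-0.2, 0.2, -0.9]
opening: 0.0533
grip_force: 20.0
ROW [-1.   1.6 91.4] 0.0 rows>= 3
```

```bash
python3 -m crank '[[-1,0,0,0,0],[-1,0,0,35,0],[-1,0,0,65,0],[-1,0,0,82,0],[-1,0,0,89,0],[-1,0,0,90,0],[-1,0,0,90,0],[0.5,0,0,90,0],[0.5,0,0,90,0],[0.5,0,0,90,0],[0.5,0,0,90,0],[0.5,0,0,70,0]]'
python3 -m crank '[[0.5,0,0,-40,0],[0.5,0,0,-70,0],[0.5,0,0,-70,0],[0.5,0,0,-70,0],[0.5,0,0,-70,0]]'|head -2
python3 - <<'E'
from h import *
t=rd(44,45); print(t); go(*t,.285,np.radians(-4))
E
```

```text
time: 45.13
tool_pos: [0.4429, -0.0933, 0.2192]
tool_rot: [-3.14, 0.005, -0.069]
contact_force: [-0.2, -0.3, -0.2]
opening: 0.069
grip_force: 0.0
time: 45.55
tool_pos: [0.4435, -0.0935, 0.2909]
[0.67093186 0.0337211 ]
ROW [ 218.  -142.7    5.9] 0.001 rows>= 7
```

```bash
python3 -m crank '[[-1,31,-20,0,0],[-1,62,-41,0,0],[-1,93,-61,0,0],[-1,124,-82,0,0],[-1,156,-102,0,0],[-1,187,-123,0,0],[-1,218,-143,0,0],[-1,218,-143,5,0],[-1,218,-143,5,0],[-1,218,-143,5,0],[-1,218,-143,5,0],[-1,218,-143,5,0]]'|head -2
python3 -m crank '[[-1,0,0,25,0],[-1,0,0,40,0],[-1,0,0,50,0],[-1,0,0,55,0],[-1,0,0,59,0],[-1,0,0,60,0],[-1,0,0,61,0],[-1,0,0,61,0],[-1,0,0,61,0]]'
python3 -m crank '[[-1,0,0,-30,0],[-1,0,0,-70,0],[-1,0,-40,-110,0],[-1,0,-80,-120,0],[-1,0,-120,-120,0],[-1,0,-160,-120,0],[-1,0,-200,-120,0],[-1,0,-200,-120,0],[-1,0,-200,-120,0],[-1,0,-200,-120,0]]'|head -2
python3 - <<'E'
from h import *
look((.39,.6,-.45,.46))
p,w=world('scene'); cv2.imwrite('pics/k3.png',cv2.resize(p[180:325,90:400,::-1],None,fx=2.5,fy=2.5,interpolation=cv2.INTER_CUBIC))
E
```

```text
time: 46.55
tool_pos: [0.6705, 0.0331, 0.286]
time: 47.3
tool_pos: [0.6713, 0.0338, 0.2263]
tool_rot: [3.141, -0.001, -0.069]
contact_force: [-3.0, -1.3, 5.6]
opening: 0.0004
grip_force: 2.8
time: 48.13
tool_pos: [0.685, 0.2336, 0.3447]
tall [ 0.4431 -0.0931] d 53.4 top 0.0565 yaw [-5.1 -0.6] inreader [-174.4  -97.4]
tall [ 0.4433 -0.1879] d 47.7 top 0.0589 yaw [-3.2 -5.6] inreader [-167.7 -191.9]
tall [ 0.4413 -0.277 ] d 43.3 top 0.063 yaw [ -4.5 -20.4] inreader [-163.4 -281. ]
tall [ 0.4432 -0.3695] d 39.8 top 0.062 yaw [ -5.4 -19.5] inreader [-155.1 -373.2]
```

View pics/k3.png

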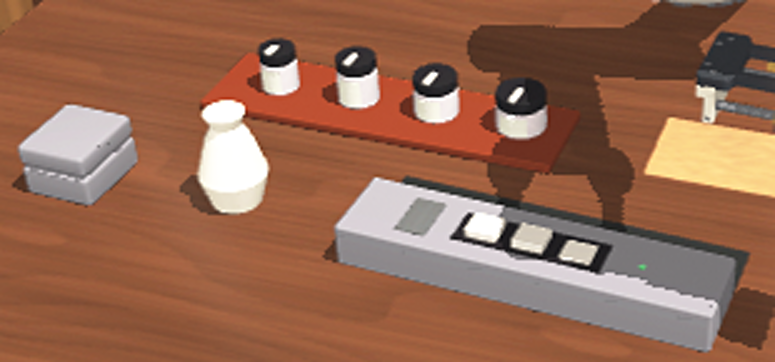

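The four jars stand upright on the ledge at (280,68), (357,77), (436,92) and (521,107). The standby key at (579,252) is down, the other two are up, and the arm is clear.

```bash
python3 -m crank '[[-1,0,0,0,0],[-1,0,0,0,0],[-1,0,0,0,0]]'|head -1; python3 -c "
from h import *
look((.39,.6,-.45,.46))
from cell import ticket
print(ticket.hand_in())"
```

```text
time: 48.48
tall [ 0.4431 -0.093 ] d 53.4 top 0.0559 yaw [-5.1 -1.2] inreader [-174.5  -97.3]
tall [ 0.4432 -0.1876] d 47.7 top 0.059 yaw [-3.3 -7.4] inreader [-167.7 -191.6]
tall [ 0.4421 -0.2729] d 39.7 top 0.0624 yaw [ -3.5 -41. ] inreader [-162.9 -276.8]
tall [ 0.4427 -0.3694] d 40.9 top 0.0615 yaw [ -5.3 -19.5] inreader [-155.6 -373. ]
the job is handed in; nothing more can be done
None
```

The job is handed in at about 49 s on the robot's clock, with no verdict returned: all four jars were read and saved, and the last images show them upright on the ledge, only the standby key down, and the arm clear.

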